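# Close a solvent-waste can with its click-stop cap

## Task

Close the white solvent-waste can: set the red click-stop cap, which stands on the bench, into the can's grey filler neck with its two lugs through the two slots, turn it clockwise (seen from above) to its stop and on against the ratchet until that slips with one click, not two, and let go. Press only lightly while you turn, because a cap that is pressed hard clicks before it has reached its stop, and do not force it against the neck. Leave the bottles, the beaker and the vials standing where they are.

Things in the scene. Friction and masses are not known exactly. Their poses are not given: they have to be found in the camera images.
- cap: click-stop cap, all parts: 64 mm across, 59 mm tall, 0.3 to 0.5 kg, standing upright on the bench on its black plug (33 mm in diameter, z 0 to 20 mm, foot chamfered). Origin at the centre of the plug's underside, z up, x along the lugs and, at the start, along the wing grip. A half turn makes no difference to the fit. Plug and shoulder are one piece, the red head turns on it by a ratchet
- lugs (a point): point on the cap's axis level with the top of the two black lugs, 12.5 mm above the cap's origin. The lugs stick out of the plug along the cap's +x and -x to 22.5 mm from the axis; 8 mm wide, 6.5 mm thick (z 6 to 12.5 mm), edges chamfered.
- shoulder (a point): underside of the plug's black shoulder (57 mm in diameter), 20 mm above the cap's origin. Under it a rubber seal ring, 54 mm mean diameter, hangs 3.5 mm lower; it yields from 3 N on, 1.5 N more per mm, till the shoulder meets the neck's rim after 3.5 mm.
- grip_top (a point): centre of the top of the red wing grip, 59 mm above the cap's origin; turns with the red head. The grip is 50 mm long (the head's x), 32 mm across (y: take it across here), z 34.5 to 59 mm of the cap; the head's disc below it is 64 mm in diameter, z 24.5 to 34.5 mm. At the start the lugs lie under the grip's two ends (x axes of head and cap agree). White pointer line on top towards +x.
- ratchet (a point): ratchet inside the head, 28.5 mm above the cap's origin, turns with the head. Turned clockwise, the head carries the plug along up to about 0.25 N m, then it slips on the plug, the torque rising to 0.3 to 0.4 N m at about 0.16 rad and falling to 0.15 N m or less as the pawls drop into the next tooth (the click) by 0.22 rad. Teeth are 0.262 rad apart. It stays where it is left.
- can: white solvent-waste can, 160 mm square, 113 mm high, full, heavy and fixed in a black spill tray, 194 mm square, rim 26 mm high. Origin on the bench under the axis of its grey filler neck, z up. Can and tray are centred 35 mm towards +x: tray from x -62 to +132 mm, y -97 to +97 mm. White handle 98 mm towards +x, 142 mm high.
- neck (a point): centre of the neck's mouth at the height of its rim, 142 mm over the bench; axes as the can's. Neck 60 mm outside. In it a collar 6 mm thick, with a 36 mm hole and two slots along +x and -x (yellow marks beside the neck) 12 mm wide and 24.5 mm out from the axis, over a chamber. Lugs lowered through the slots turn clockwise under it; a short ramp beside each slot leads them in.
- chamber (a point): point on the neck's axis in the chamber, 10 mm below the rim. A stop ring in it, out of sight, ends the lugs' turn between 40 and 80 degrees past the slots, set differently for each can: only felt. Up to there the turn takes under 0.2 N m if pressed with less than 10 N. Locked, the seal lifts the cap till its lugs bear on the collar: cap's origin 18.5 mm below the rim, shoulder 1.5 mm above it.
- yellow_bottle: square bottle of pale yellow liquid with a blue cap, 50 x 74 x 155 mm, full; origin at the centre of its underside
- beaker: clear beaker, 104 mm across, 126 mm tall; origin at the centre of its underside
- amber_bottle: small amber bottle with a black cap, 47 mm across, 103 mm tall; origin at the centre of its underside
- vial_1: glass sample vial, 24 mm across, 50 mm tall; origin at the centre of its underside

How it is judged:
By the outcome, as a careful person would: the job done as asked, in the order asked, and still so for the second after the job is handed in, with the robot touching nothing.
It also fails if it takes over 64 s, if anything falls off the work surface, if the arm or the gripper's body presses on something with over 40 N, if the wrist force passes 120 N, or if a joint passes its speed limit or range.

## Robot

A 6-joint arm with a two-finger parallel gripper is mounted at the origin on a cart in front of the work surface, level with it; the furniture and walls round the work are solid. World frame = base frame: x ahead of the robot, y to its left, z up, the work surface at z = 0. Lengths are in m, angles in rad, forces in N, time in s.
With the tool pointing down it reaches from about 0.25 to 0.725 m from the base axis. Payload 4 kg.
Tool frame: the origin (TCP) lies midway between the tips of the shut fingers; the grasp point (between the pads) lies 19 mm behind it; z points along the fingers, y is the line along which they close (so a half turn about z gives the same grasp; the last joint's range is limited). The gripper opens to 85 mm and grips with 20 to 120 N. Pads are 22 mm wide; open, the fingers measure 114 mm over their backs; the gripper's body (76 mm by 85 mm) begins 54 mm behind the grasp point. The pads swing forward as they close: fully open they stand 13 mm farther back than shut.
Start: joints at [1.186, 0.241, 0.005, 1.335, 0, 1.571], TCP at [0.188, 0.463, 0.231] pointing down, gripper open.
Joint ranges: [-2.72, 2.72], [-1.05, 1.87], [-1.09, 1.28], [-1.99, 2.15], [-1.42, 1.44], [-3.14, 3.14]. Speed limits (rad/s): [2.79, 2.79, 3.14, 3.14, 3.14, 3.14].

## Interface

Orientations are given as a unit quaternion [x, y, z, w].
In Python, from workcell import get_obs, camera, job_done, silhouettes gives the robot as it stands. The module is installed in compiled form; this text tells all that it offers.
- The arm moves only by the tool drive_tool, never from a script. Its argument "increments" is a list of rows, each a list of 3 entries, a list of its own where there are three numbers: the shift along the world's x, y, z in mm, then the turn, a rotation vector about the world's x, y, z in degrees, then the opening, from 0 (shut) to 1 (fully open). A call has 1 to 8 rows; each row shifts and turns the commanded pose from where the row before left it; what a row does not reach is not made up. A row lasts 1/12 s, in which the tool goes at most 41.7 mm and 7.16 degrees, less where a joint would pass 70% of its speed; a pose out of reach is approached as far as the arm can. A call is refused whole if a number of a shift passes 41.7 or a number of a turn 7.16, either way. A call with a gripper value outside its range is refused whole. The fingers move at their own pace and stop on an object; the grip force is fixed at half the most. Time passes only in rows, so rows that do not move let the fingers close. It gives the time, the measured TCP pose, the force, the opening and the grip force at its end, in the units of the state.
- get_obs(): the state, without advancing time (a new reading comes with each control period).
- camera(name): name is "scene" or "side" or "wrist"; returns a dict with "image" (384x512x3 uint8, red, green, blue), "K" (3x3 intrinsics, pixels), "view" (4x4, takes a point from world to camera coordinates). Camera axes: x right, y down, z forward; pixel columns grow to the right and rows downward; lengths in m; the calibration is good to about 2 mm. A picture is of the moment at which its call begins. There is no depth.
- job_done(): hands the job in; it is judged then, once.
Trained networks look in a picture, given as the dict that the camera call returned (one of the last four; its "shot" number tells which), for a name from the list of things; names that differ only in an ending like _2 or _b are one class to them, and where a whole thing is asked for, a point or a joint stands for the part that bears it (a point fixed in the world has none). Each returns a list of dicts, best first, with "conf" (0 to 1); they miss things now and then, are a little off and sometimes report something else, mostly with a low value. They report only what shows in the picture. A call takes as long as a camera call.
- silhouettes(query, picture): "region" (384x512 bool, what is visible of it) and "bbox" ([left, top, right, bottom] in pixels, round what is visible of it).
The state is a dict: "clock": time; "joint_pos": joint angles; "joint_vel": joint speeds; "tau": joint torques, N m; "eef_pos": TCP position; "tool_rot": TCP orientation; "ft_force": force on the tool from outside, world axes, zero at the start; "ft_torque": the same for the moment, N m; "grip_width": finger opening in m; "grasp_force": force on a finger pad.
Only numpy, scipy, OpenCV 4.12 (cv2) and the standard library are available. Lean on these libraries where they do the work, as an engineer would, in place of code of your own. Each camera call takes 0.05 s, during which the arm holds its last target. There are 200 camera calls.

## Working session

There is one attempt and no reset: what is moved stays moved. The work goes in short steps, Python scripts to look and compute and a tool call to move; the robot and the scene stay as the last step left them, time stands still between calls to the robot, and variables do not carry over. Pictures are saved under pics/ and viewed, at most 10 in all, crops included, and the job is handed in when it is done.

Besides the shell and the picture viewer there is one more tool, called after ">>>" as name(argument=value, ...), one argument or row to a line, values as JSON. drive_tool: Moves the arm, as the interface text tells. Its arguments: {"type":"object","properties":{"increments":{"type":"array"}},"required":["increments"]}

```bash
mkdir -p pics
cat > h.py <<'E'
import numpy as np, cv2
from workcell import get_obs, camera, job_done, silhouettes
def ray(c,u,v):
    V=np.array(c["view"]);R=V[:3,:3];t=V[:3,3];o=-R.T@t
    d=R.T@np.linalg.inv(c["K"])@np.array([u,v,1.0]);return o,d
def atz(c,u,v,z):
    o,d=ray(c,u,v);return o+d*(z-o[2])/d[2]
def proj(c,p):
    p=np.atleast_2d(p);V=np.array(c["view"]);q=p@V[:3,:3].T+V[:3,3];q=q@np.array(c["K"]).T;return q[:,:2]/q[:,2:]
def save(c,n): cv2.imwrite("pics/"+n,c["image"][:,:,::-1])
E
python3 - <<'E'
from h import *
o=get_obs();print({k:np.round(v,3) for k,v in o.items()})
ims=[]
for n in("scene","side","wrist"):
    c=camera(n);ims.append(c["image"])
    V=np.array(c["view"]);print(n,"pos",np.round(-V[:3,:3].T@V[:3,3],3),"fwd",np.round(V[2,:3],2))
    for q in("cap","can","neck","grip_top","lugs","yellow_bottle","beaker","amber_bottle","vial_1"):
        for s in silhouettes(q,c)[:4]:
            b=s["bbox"];r=np.argwhere(s["region"]);print(q,round(s["conf"],2),[int(x) for x in b],"cen",np.round(r.mean(0)[::-1],1),"base",np.round(atz(c,(b[0]+b[2])/2,b[3],0),3)[:2])
cv2.imwrite("pics/a1.png",ims[0][:,:,::-1]);cv2.imwrite("pics/a2.png",ims[1][:,:,::-1]);cv2.imwrite("pics/a3.png",ims[2][:,:,::-1])
E
```

```text
{'clock': np.float64(0.0), 'joint_pos': array([1.186, 0.241, 0.004, 1.335, 0.   , 1.571]), 'joint_vel': array([-0.   ,  0.001,  0.001, -0.002, -0.   ,  0.   ]), 'tau': array([-1.0000e-03, -3.7232e+01,  2.5241e+01,  1.7000e-02,  0.0000e+00,
       -0.0000e+00]), 'eef_pos': array([0.187, 0.463, 0.23 ]), 'tool_rot': array([ 0.191,  0.982, -0.001, -0.   ]), 'ft_force': array([ 0.13 , -0.344, -0.343]), 'ft_torque': array([ 0.007, -0.001, -0.042]), 'grasp_force': np.float64(0.0), 'grip_width': np.float64(0.085)}
scene pos [ 0.095 -0.772  0.752] fwd [ 0.4   0.7  -0.59]
cap 0.87 [158, 162, 185, 185] cen [173.1 173.5] base [0.415 0.244]
can 0.57 [201, 163, 307, 265] cen [256.1 212.6] base [ 0.454 -0.145]
can 0.16 [225, 103, 257, 151] cen [241.6 123.2] base [0.673 0.301]
neck 0.92 [202, 167, 309, 262] cen [256.4 212.2] base [ 0.462 -0.141]
grip_top 0.88 [161, 161, 186, 186] cen [173.1 172.4] base [0.417 0.237]
lugs 0.65 [162, 162, 182, 186] cen [172.8 173.2] base [0.414 0.239]
yellow_bottle 0.75 [216, 117, 243, 172] cen [227.6 148.1] base [0.586 0.217]
beaker 0.92 [224, 104, 257, 152] cen [241
[... 782 characters left out ...]
511 0.091]
lugs 0.94 [282, 247, 306, 271] cen [293.4 259.3] base [0.421 0.27 ]
yellow_bottle 0.95 [223, 213, 247, 269] cen [232.5 242. ] base [0.584 0.281]
beaker 0.87 [171, 231, 212, 275] cen [194.6 253.5] base [0.701 0.317]
amber_bottle 0.56 [257, 142, 272, 169] cen [267.5 156.1] base [ 0.549 -0.287]
vial_1 0.29 [282, 244, 304, 270] cen [293.  258.8] base [0.423 0.268]
wrist pos [0.111 0.495 0.374] fwd [ 0.29 -0.12 -0.95]
cap 0.8 [174, 337, 212, 359] cen [190.  348.2] base [0.455 0.238]
can 0.39 [173, 340, 204, 360] cen [189.2 349.2] base [0.454 0.23 ]
grip_top 0.59 [174, 339, 207, 362] cen [188.9 349.1] base [0.459 0.232]
lugs 0.92 [173, 338, 208, 360] cen [189.3 347.8] base [0.454 0.234]
```

Run:
```python
import cv2,numpy as np
a=cv2.imread("pics/a1.png")[90:310,140:360];b=cv2.imread("pics/a2.png")[130:290,160:320]
cv2.imwrite("pics/b.png",np.hstack([cv2.resize(a,(440,600),interpolation=2) if 0 else cv2.resize(a,(400,400),interpolation=2),cv2.resize(b,(400,400),interpolation=2)]))
```

```text
(no output)
```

View pics/b.png

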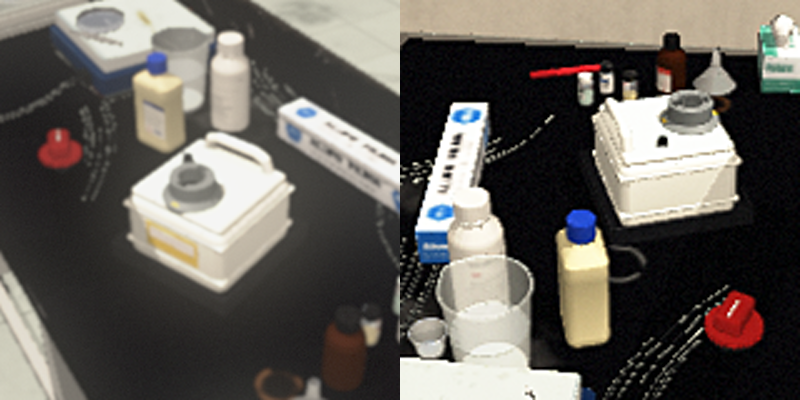

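View pics/a3.png

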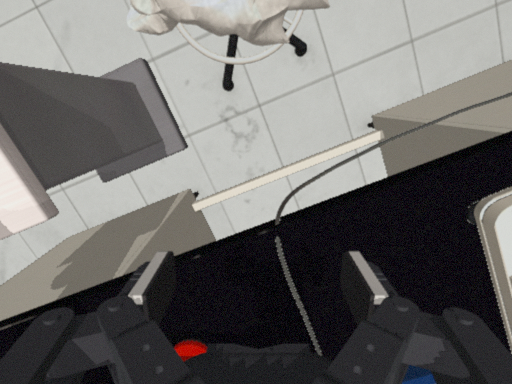

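```bash
cat >> h.py <<'E'
from scipy.optimize import least_squares
def tri(obs): # list of (c,u,v)
    A=[];b=[]
    for c,u,v in obs:
        o,d=ray(c,u,v);d=d/np.linalg.norm(d);P=np.eye(3)-np.outer(d,d);A.append(P);b.append(P@o)
    return np.linalg.lstsq(np.vstack(A),np.hstack(b),rcond=None)[0]
E
python3 - <<'E'
from h import *
a=camera("scene");b=camera("side");w=camera("wrist");print(np.round(w["K"],0).tolist(),np.round(a["K"],0).tolist())
print("neck",tri([(a,247.2,186.2),(b,276,171.2)]))
def red(c):
    i=c["image"].astype(int);m=((i[...,0]>90)&(i[...,1]<70)&(i[...,2]<70)).astype(np.uint8)
    n,l,s,ce=cv2.connectedComponentsWithStats(m);return [(x[4],x[:4].tolist(),np.round(y,1)) for x,y in zip(s[1:],ce[1:]) if x[4]>40]
print(red(a),red(b))
print("cap",tri([(a,173,173.3),(b,293.4,258.8)]))
# handle ends guess scene crop
for n,(u,v) in dict(h1=(210,150),h2=(268,160),c1=(135,210),c2=(215,287),c3=(290,215)).items():
    print(n,atz(a,140+u/1.818,90+v/1.818,0.142 if n[0]=='h' else 0.10).round(3))
E
```

```text
[[288.0, 0.0, 258.0], [0.0, 288.0, 196.0], [0.0, 0.0, 1.0]] [[450.0, 0.0, 253.0], [0.0, 450.0, 188.0], [0.0, 0.0, 1.0]]
neck [ 0.4980371  -0.03982419  0.13914201]
[(np.int32(348), [161, 161, 24, 21], array([172.6, 172.6])), (np.int32(293), [387, 257, 32, 41], array([402.8, 276.5]))] [(np.int32(77), [212, 156, 29, 5], array([225.8, 157.9])), (np.int32(1277), [481, 219, 31, 85], array([501.8, 266.8])), (np.int32(380), [282, 246, 23, 24], array([293.4, 258.6]))]
cap [0.42534849 0.25483809 0.03217179]
h1 [ 0.544 -0.005  0.142]
h2 [ 0.596 -0.065  0.142]
c1 [ 0.425 -0.017  0.1  ]
c2 [ 0.439 -0.191  0.1  ]
c3 [ 0.586 -0.13   0.1  ]
```

>>> drive_tool(
  increments=[
    [[30,-24,0],[0,0,0],1],
    [[33,-25,0],[0,0,0],1],
    [[33,-25,0],[0,0,0],1],
    [[33,-25,0],[0,0,0],1],
    [[33,-25,0],[0,0,0],1],
    [[33,-25,0],[0,0,0],1],
    [[33,-25,0],[0,0,0],1],
    [[33,-25,0],[0,0,0],1],
  ],
)

```text
clock: 2.32
eef_pos: [0.4501, 0.2629, 0.2315]
tool_rot: [0.191, 0.982, 0.0, 0.0]
ft_force: [1.0, 0.4, -0.3]
grip_width: 0.0856
grasp_force: 0.0
```

>>> drive_tool(
  increments=[
    [[22,-33,0],[0,0,0],1],
    [[0,0,0],[0,0,0],1],
    [[0,0,0],[0,0,0],1],
  ],
)

```text
clock: 2.57
eef_pos: [0.4718, 0.2295, 0.231]
tool_rot: [0.194, 0.981, -0.0, -0.0]
ft_force: [-0.5, -0.0, -0.3]
grip_width: 0.0853
grasp_force: 0.0
```

Run:
```python
from h import *
o=get_obs();print(o["joint_pos"].round(3),o["eef_pos"].round(4),o["tool_rot"].round(3),o["ft_force"])
c=camera("wrist");save(c,"w1.png");np.save("w1.npy",c,allow_pickle=True)
for q in("cap","grip_top","neck","can"):
    for s in silhouettes(q,c)[:2]:
        print(q,round(s["conf"],2),s["bbox"],np.argwhere(s["region"]).mean(0)[::-1].round(1))
i=c["image"].astype(int);m=((i[...,0]>90)&(i[...,1]<80)&(i[...,2]<80)).astype(np.uint8)
n,l,s,ce=cv2.connectedComponentsWithStats(m);print([(x.tolist(),y.round(1)) for x,y in zip(s[1:],ce[1:]) if x[4]>100])
```

```text
[0.453 0.29  0.07  1.352 0.    0.842] [0.4718 0.2295 0.231 ] [ 0.194  0.981 -0.    -0.   ] [-0.50513726 -0.02429119 -0.25022457]
cap 0.73 [234.3, 96.8, 293.7, 154.4] [262.6 126.3]
grip_top 0.68 [236.2, 99.9, 287.9, 154.4] [262.6 126.3]
grip_top 0.61 [0.0, 179.0, 204.6, 383.2] [ 85.1 261.3]
neck 0.65 [0.7, 177.9, 203.1, 382.1] [ 85.1 261.6]
can 0.67 [235.4, 95.0, 290.5, 154.7] [262.7 126.1]
can 0.57 [0.1, 174.0, 207.4, 381.6] [ 85.1 261.6]
[([234, 96, 59, 61, 2531], array([262.5, 125.6]))]
```

View pics/w1.png

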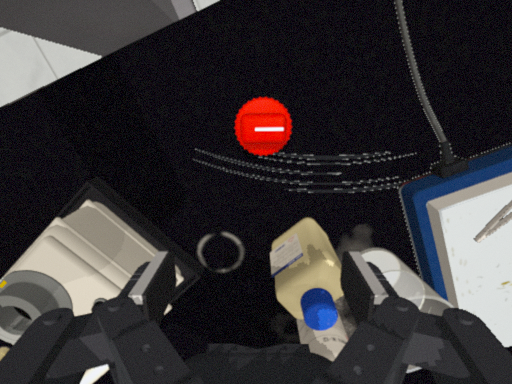

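Run:
```python
from h import *
c=np.load("w1.npy",allow_pickle=True).item();im=c["image"];i=im.astype(int)
m=((i[...,0]>90)&(i[...,1]<80)&(i[...,2]<80)).astype(np.uint8);m[:90]=0;m[160:]=0
# fit whole-cap outline: union of disc top(z.0345), disc bottom(.0245), grip box? use disc only convex hull
cnt=max(cv2.findContours(m,cv2.RETR_EXTERNAL,2)[0],key=cv2.contourArea);P=cv2.convexHull(cnt)[:,0].astype(float)
th=np.linspace(0,2*np.pi,120)
def model(x,y):
    pts=np.vstack([np.c_[x+.032*np.cos(th),y+.032*np.sin(th),0*th+z] for z in(.0245,.0345)])
    return cv2.convexHull(proj(c,pts).astype(np.float32))
def res(p):
    h=model(*p);return [cv2.pointPolygonTest(h,(float(a),float(b)),True) for a,b in P]
r=least_squares(res,atz(c,262.6,126,.03)[:2],diff_step=1e-3);print("cap",r.x,np.std(r.fun),np.mean(r.fun))
w=((i.min(2)>150)).astype(np.uint8);w[:105]=0;w[148:]=0;w[:,:240]=0;w[:,290:]=0
y,x=np.nonzero(w);print(len(x),x.min(),x.max());q=np.array([atz(c,a,b,.059)[:2] for a,b in zip(x,y)])
mu=q.mean(0);d=np.linalg.svd(q-mu)[2][0];print("pointer mid",mu,"yaw",np.degrees(np.arctan2(d[1],d[0]))," rel",(mu-r.x))
# tray corner / edges on bench rim .026
for u,v in((93,180),(0,265),(200,270)):print(atz(c,u,v,.026).round(3))
big=cv2.resize(im[250:384,0:130],None,fx=4,fy=4,interpolation=2);cv2.imwrite("pics/n1.png",big[:,:,::-1])
```

```text
cap [0.42389477 0.25562501] 0.21939410614985133 -1.153672750431433
111 255 283
pointer mid [0.42632025 0.2614805 ] yaw 68.11546830994756  rel [0.00242548 0.0058555 ]
[0.404 0.035 0.026]
[ 0.46  -0.15   0.026]
[0.572 0.102 0.026]
```

View pics/n1.png

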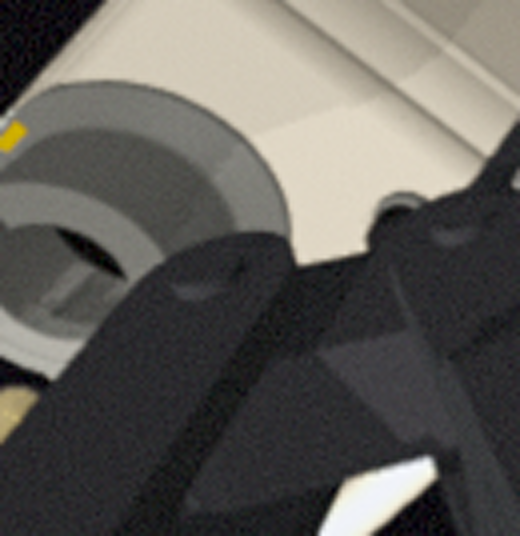

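>>> drive_tool(
  increments=[
    [[-6,3,0],[0,0,7],1],
    [[-6,3,0],[0,0,7],1],
    [[-6,3,0],[0,0,7],1],
    [[-6,3,0],[0,0,7],1],
    [[-6,3,0],[0,0,7],1],
    [[-6,3,0],[0,0,7],1],
    [[-6,4,0],[0,0,7],1],
    [[-6,4,0],[0,0,7],1],
  ],
)

```text
clock: 3.48
eef_pos: [0.4214, 0.2588, 0.2315]
tool_rot: [-0.296, 0.955, 0.0, 0.0]
ft_force: [0.6, 0.3, 0.1]
grip_width: 0.0852
grasp_force: 0.0
```

>>> drive_tool(
  increments=[
    [[0,0,-25],[0,0,7],1],
    [[0,0,-25],[0,0,7],1],
    [[0,0,-20],[0,0,7],1],
    [[0,0,-20],[0,0,7],1],
    [[0,0,-10],[0,0,6.5],1],
    [[0,0,0],[0,0,0],1],
    [[0,0,0],[0,0,0],1],
  ],
)

```text
clock: 4.07
eef_pos: [0.4217, 0.2582, 0.1312]
tool_rot: [-0.562, 0.827, 0.0, -0.001]
ft_force: [0.3, -0.5, -0.2]
grip_width: 0.0851
grasp_force: 0.0
```

Run:
```python
from h import *
o=get_obs();q=o["tool_rot"];print(o["joint_pos"].round(3),o["eef_pos"].round(4),q.round(4),"yaw",np.degrees(2*np.arctan2(q[1],q[0])))
c=camera("wrist");save(c,"w2.png");np.save("w2.npy",c,allow_pickle=True);i=c["image"].astype(int)
w=((i.min(2)>150)).astype(np.uint8);r=((i[...,0]>90)&(i[...,1]<80)&(i[...,2]<80)).astype(np.uint8)
y,x=np.nonzero(r);print("red bbox",x.min(),x.max(),y.min(),y.max())
for z,p in((.0345,(.42389,.25563)),(.059,(.42389,.25563)),(.059,(.42632,.26148))):print(proj(c,np.array([*p,z])))
```

```text
[ 0.549  0.299 -0.188  1.085  0.    -0.645] [0.4217 0.2582 0.1312] [-5.622e-01  8.270e-01  1.000e-04 -5.000e-04] yaw 248.4132202469729
red bbox 214 290 157 231
[[252.61038793 195.95798524]]
[[252.09301323 205.6093062 ]]
[[252.0086584 213.0482264]]
```

View pics/w2.png

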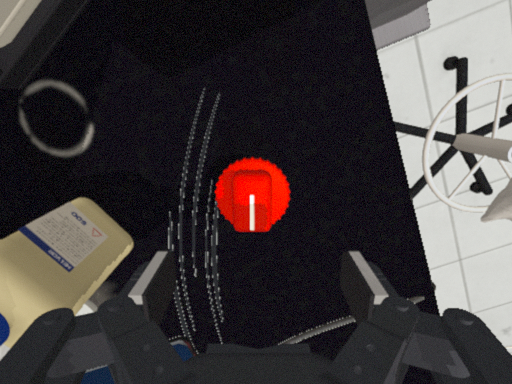

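>>> drive_tool(
  increments=[
    [[2,-2.5,-24],[0,0,0],1],
    [[0,0,-24],[0,0,0],1],
    [[0,0,-24],[0,0,0],1],
    [[0,0,-16],[0,0,0],1],
    [[0,0,-8],[0,0,0],1],
    [[0,0,0],[0,0,0],1],
  ],
)

```text
clock: 4.62
eef_pos: [0.4241, 0.2549, 0.0347]
tool_rot: [-0.562, 0.827, 0.0, -0.001]
ft_force: [0.4, 0.1, -1.1]
grip_width: 0.0858
grasp_force: 0.0
```

>>> drive_tool(
  increments=[
    [[0,0,0],[0,0,0],0.5],
    [[0,0,0],[0,0,0],0.2],
    [[0,0,0],[0,0,0],0],
    [[0,0,0],[0,0,0],0],
    [[0,0,0],[0,0,0],0],
    [[0,0,0],[0,0,0],0],
    [[0,0,0],[0,0,0],0],
    [[0,0,0],[0,0,0],0],
  ],
)

```text
clock: 5.28
eef_pos: [0.4255, 0.2554, 0.0366]
tool_rot: [-0.562, 0.827, -0.0, 0.001]
ft_force: [-0.7, -0.5, 5.3]
grip_width: 0.0311
grasp_force: 59.9
```

>>> drive_tool(
  increments=[
    [[0,0,10],[0,0,0],0],
    [[0,0,25],[0,0,0],0],
    [[0,0,35],[0,0,0],0],
    [[0,0,40],[0,0,0],0],
    [[0,0,40],[0,0,0],0],
    [[0,0,30],[0,0,0],0],
    [[0,0,13],[0,0,0],0],
    [[0,0,0],[0,0,0],0],
  ],
)

```text
clock: 5.95
eef_pos: [0.4263, 0.2559, 0.2325]
tool_rot: [-0.562, 0.827, -0.0, 0.004]
ft_force: [-0.2, 0.8, -3.6]
grip_width: 0.0311
grasp_force: 60.6
```

Run:
```python
from h import *
o=get_obs();q=o["tool_rot"];print(o["joint_pos"].round(3),o["eef_pos"].round(4),q.round(4),o["ft_force"],o["ft_torque"])
c=camera("wrist");save(c,"w3.png")
```

```text
[ 0.541  0.229 -0.007  1.327  0.    -0.654] [0.4263 0.2559 0.2325] [-5.624e-01  8.268e-01 -2.000e-04  3.700e-03] [-0.21129768  0.82726943 -3.58117702] [ 0.06742087 -0.080918    0.00741516]
```

>>> drive_tool(
  increments=[
    [[10,-20,0],[0,0,-5],0],
    [[17,-33,0],[0,0,-6],0],
    [[18,-36,0],[0,0,-7],0],
    [[18,-36,0],[0,0,-7],0],
    [[18,-36,0],[0,0,-7],0],
    [[18,-36,0],[0,0,-7],0],
    [[18,-36,0],[0,0,-5],0],
    [[13,-25,0],[0,0,-3],0],
  ],
)

```text
clock: 6.67
eef_pos: [0.554, -0.0065, 0.2252]
tool_rot: [-0.183, 0.983, -0.0, -0.003]
ft_force: [0.9, 1.1, -3.9]
grip_width: 0.031
grasp_force: 60.7
```

>>> drive_tool(
  increments=[
    [[8,-13,0],[0,0,0],0],
    [[0,0,0],[0,0,0],0],
    [[0,0,0],[0,0,0],0],
    [[0,0,0],[0,0,0],0],
  ],
)

```text
clock: 7.0
eef_pos: [0.5614, -0.0151, 0.2267]
tool_rot: [-0.187, 0.982, 0.001, -0.002]
ft_force: [0.0, 0.5, -4.5]
grip_width: 0.0306
grasp_force: 60.6
```

Run:
```python
from h import *
o=get_obs();q=o["tool_rot"];print(o["joint_pos"].round(3),o["eef_pos"].round(4),q.round(4),o["ft_force"],o["ft_torque"])
for n in ("wrist","scene","side"):
    c=camera(n);save(c,"v_%s.png"%n);np.save("v_%s.npy"%n,c,allow_pickle=True)
    print(n,[(round(s["conf"],2),s["bbox"]) for s in silhouettes("neck",c)[:2]],[(round(s["conf"],2),s["bbox"]) for s in silhouettes("cap",c)[:2]])
```

```text
[-2.700e-02  3.690e-01  1.710e-01  1.376e+00  1.000e-03 -4.030e-01] [ 0.5614 -0.0151  0.2267] [-1.868e-01  9.824e-01  8.000e-04 -1.700e-03] [ 0.00586265  0.54684886 -4.47803452] [ 0.05455464  0.00146533 -0.02928802]
wrist [(0.78, [166.9, 49.9, 348.7, 228.1])] [(0.63, [200.7, 188.8, 318.5, 314.2])]
scene [(0.94, [204.3, 166.2, 307.4, 262.8]), (0.43, [248.9, 126.9, 277.5, 157.2])] [(0.72, [247.7, 129.8, 278.6, 159.2])]
side [(0.75, [229.0, 164.6, 300.5, 229.8]), (0.5, [252.4, 160.1, 253.1, 169.9])] [(0.55, [247.5, 140.2, 266.6, 160.0]), (0.5, [247.7, 140.7, 266.1, 157.7])]
```

View pics/v_wrist.png

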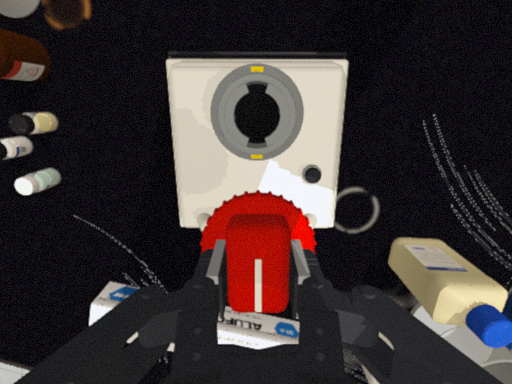

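```bash
cat > fit.py <<'E'
from h import *
th=np.linspace(0,2*np.pi,120)
def shape():
    m=np.zeros((700,700),np.uint8);cv2.circle(m,(350,350),180,1,-1);cv2.rectangle(m,(105,290),(595,410),1,-1)
    return (max(cv2.findContours(m,0,1)[0],key=cv2.contourArea)[:,0]-350)*1e-4
S=shape()
def fitneck(c,p0,box):
    u0,v0,u1,v1=box;g=cv2.cvtColor(c["image"],cv2.COLOR_RGB2GRAY)
    t,b=cv2.threshold(g[v0:v1,u0:u1],0,255,cv2.THRESH_OTSU|cv2.THRESH_BINARY_INV)
    n,l,s,ce=cv2.connectedComponentsWithStats(b);k=l[(v1-v0)//2,(u1-u0)//2];D=cv2.GaussianBlur((l==k).astype(np.float32),(0,0),1)
    print("otsu",t,s[k].tolist())
    def res(p):
        x,y,a=p;R=np.array([[np.cos(a),-np.sin(a)],[np.sin(a),np.cos(a)]]);q=S@R.T+[x,y];M=np.ones(D.shape,np.uint8)
        for z in(.142,.136):
            m=np.zeros(D.shape,np.uint8);uv=proj(c,np.c_[q,np.full(len(q),z)])-[u0,v0]
            cv2.fillPoly(m,[np.round(uv*16).astype(np.int32)],1,shift=4);M&=m
        return float(((cv2.GaussianBlur(M.astype(np.float32),(0,0),1)-D)**2).sum())
    from scipy.optimize import minimize
    r=minimize(res,p0,method="Nelder-Mead",options=dict(initial_simplex=np.array(p0)+np.array([[0,0,0],[.004,0,0],[0,.004,0],[0,0,.08]])));return r.x,r.fun
def fitdisc(c,z,p0,vmax):
    i=c["image"].astype(int);m=((i[...,0]>90)&(i[...,1]<80)&(i[...,2]<80)).astype(np.uint8)
    m=cv2.morphologyEx(m,cv2.MORPH_OPEN,np.ones((3,3)));cnt=max(cv2.findContours(m,0,1)[0],key=cv2.contourArea);P=cv2.convexHull(cnt)[:,0].astype(float)
    P=P[P[:,1]<vmax]
    def res(p):
        h=cv2.convexHull(proj(c,np.vstack([np.c_[p[0]+.032*np.cos(th),p[1]+.032*np.sin(th),0*th+zz] for zz in(z,z+.01)])).astype(np.float32))
        return [cv2.pointPolygonTest(h,(float(a),float(b)),True) for a,b in P]
    r=least_squares(res,p0,diff_step=1e-3);return r.x,np.mean(r.fun),np.std(r.fun),len(P)
E
python3 - <<'E'
from fit import *
c=np.load("v_wrist.npy",allow_pickle=True).item();i=c["image"].astype(int)
n,f=fitneck(c,[.498,-.04,np.radians(22)],(222,76,292,150));print("neck",n[:2],np.degrees(n[2]),f)
y,x=np.nonzero((i[...,0]>150)&(i[...,2]<90)&(i[...,1]>110));s=(x>235)&(x<280)&(y<165);x,y=x[s],y[s]
A=[(x[t].mean(),y[t].mean()) for t in(y<110,y>110)];print(A)
q=[atz(c,*a,.115)[:2] for a in A];d=q[1]-q[0];print("marks",np.mean(q,0),np.linalg.norm(d),np.degrees(np.arctan2(d[1],d[0])))
o=np.array([.5614,-.0151,.2267]);tq=np.degrees(2*np.arctan2(.9824,-.1868))
print("tool yaw",tq);zc=.2267-.0366
print("disc",fitdisc(c,zc+.0245,o[:2],240))
w=(i.min(2)>140);y,x=np.nonzero(w[258:314,248:270]);q=np.array([atz(c,a+248,b+258,zc+.059)[:2] for a,b in zip(x,y)]);d=np.linalg.svd(q-q.mean(0))[2][0];print("pointer",len(x),q.mean(0),np.degrees(np.arctan2(d[1],d[0])))
im=cv2.cvtColor(c["image"],cv2.COLOR_RGB2BGR)
for k,z in((n,.142),(n,.136)):
    R=np.array([[np.cos(n[2]),-np.sin(n[2])],[np.sin(n[2]),np.cos(n[2])]]);cv2.polylines(im,[np.round(proj(c,np.c_[S@R.T+n[:2],np.full(len(S),z)])*16).astype(int)],True,(0,255,0),1,shift=4)
cv2.imwrite("pics/f.png",cv2.resize(im[50:330,180:340],None,fx=2.1,fy=2.1))
E
```

```text
otsu 75.0 [12, 6, 46, 62, 1979]
neck [ 0.49467571 -0.04093287] 22.337241108845316 63.978729248046875
[(np.float64(256.8421052631579), np.float64(68.5)), (np.float64(256.3829787234043), np.float64(156.46808510638297))]
marks [ 0.49525644 -0.04067452] 0.07185411618778142 21.14098819105201
tool yaw 201.53214531154646
disc (array([ 0.55943591, -0.01449977]), np.float64(-0.26095320680708317), np.float64(0.9367445139602324), 15)
pointer 328 [ 0.56568861 -0.0122002 ] 21.048560318884224
```

View pics/f.png

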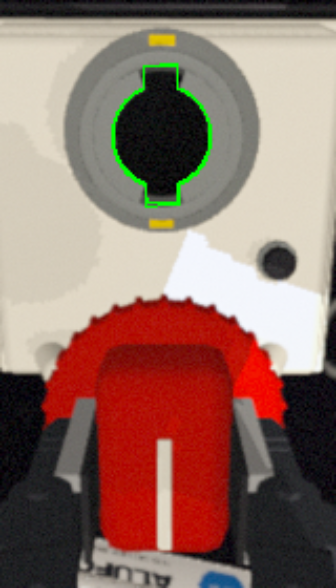

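>>> drive_tool(
  increments=[
    [[-20,-8,0],[0,0,0],0],
    [[-28,-11,0],[0,0,0],0],
    [[-16.6,-7.3,-6],[0,0,0],0],
    [[0,0,-14],[0,0,0],0],
    [[0,0,-12],[0,0,0],0],
    [[0,0,-5],[0,0,0],0],
    [[0,0,0],[0,0,0],0],
    [[0,0,0],[0,0,0],0],
  ],
)

```text
clock: 8.12
eef_pos: [0.4982, -0.0423, 0.1915]
tool_rot: [-0.186, 0.983, 0.0, -0.0]
ft_force: [0.9, 0.4, -4.1]
grip_width: 0.0306
grasp_force: 60.8
```

Run:
```python
from h import *
o=get_obs();q=o["tool_rot"];print(o["joint_pos"].round(3),o["eef_pos"].round(4),np.degrees(2*np.arctan2(q[1],q[0])),q.round(4),o["ft_force"].round(2),o["ft_torque"].round(3))
ims=[]
for n,(x,y) in (("scene",(200,130)),("side",(225,125))):
    c=camera(n);np.save("u_%s.npy"%n,c,allow_pickle=True)
    ims.append(cv2.resize(c["image"][y:y+90,x:x+90,::-1],(400,400),interpolation=2))
cv2.imwrite("pics/u.png",np.hstack(ims))
```

```text
[-0.085  0.262 -0.072  1.237  0.    -0.459] [ 0.4982 -0.0423  0.1915] 201.46468555571678 [-0.1862  0.9825  0.     -0.    ] [ 0.92  0.37 -4.08] [0.019 0.011 0.01 ]
```

View pics/u.png

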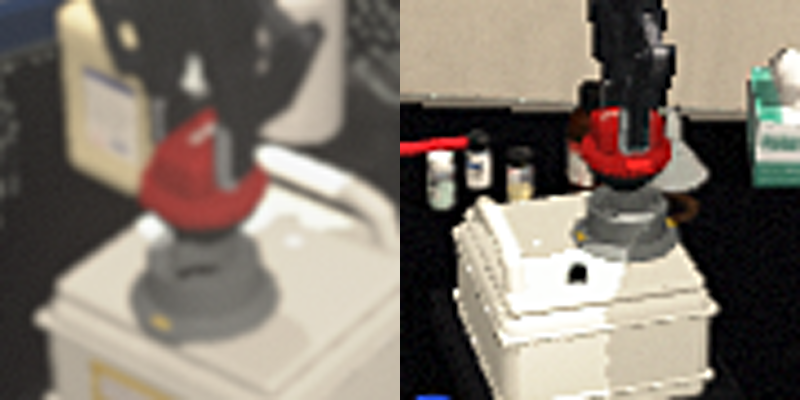

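>>> drive_tool(
  increments=[
    [[-1.4,0.9,-5],[0,0,0],0],
    [[0,0,-5],[0,0,0],0],
    [[0,0,-3],[0,0,0],0],
    [[0,0,-2],[0,0,0],0],
    [[0,0,-2],[0,0,0],0],
    [[0,0,0],[0,0,0],0],
  ],
)

```text
clock: 8.72
eef_pos: [0.4964, -0.0414, 0.1737]
tool_rot: [-0.186, 0.983, 0.0, -0.001]
ft_force: [-0.6, -0.0, -5.0]
grip_width: 0.0306
grasp_force: 60.8
```

>>> drive_tool(
  increments=[
    [[0,0,-1],[0,0,0],0],
    [[0,0,-1],[0,0,0],0],
    [[0,0,0],[0,0,0],0],
  ],
)

```text
clock: 8.97
eef_pos: [0.4967, -0.0415, 0.1722]
tool_rot: [-0.186, 0.983, 0.0, -0.0]
ft_force: [-0.1, 0.3, -4.5]
grip_width: 0.0309
grasp_force: 60.8
```

>>> drive_tool(
  increments=[
    [[0,0,-1],[0,0,0],0],
    [[0,0,-1],[0,0,0],0],
    [[0,0,-1],[0,0,0],0],
    [[0,0,0],[0,0,0],0],
  ],
)

```text
clock: 9.3
eef_pos: [0.4965, -0.0415, 0.1691]
tool_rot: [-0.186, 0.983, 0.0, -0.0]
ft_force: [0.6, 0.5, -3.7]
grip_width: 0.0308
grasp_force: 60.8
```

>>> drive_tool(
  increments=[
    [[0,0,-1],[0,0,0],0],
    [[0,0,-1],[0,0,0],0],
    [[0,0,-1],[0,0,0],0],
    [[0,0,0],[0,0,0],0],
  ],
)

```text
clock: 9.63
eef_pos: [0.4965, -0.0415, 0.166]
tool_rot: [-0.186, 0.983, 0.0, -0.0]
ft_force: [0.7, 0.1, -3.8]
grip_width: 0.0308
grasp_force: 60.8
```

>>> drive_tool(
  increments=[
    [[0,0,-1],[0,0,0],0],
    [[0,0,-1],[0,0,0],0],
    [[0,0,-1],[0,0,0],0],
    [[0,0,0],[0,0,0],0],
  ],
)

```text
clock: 9.97
eef_pos: [0.4965, -0.0415, 0.163]
tool_rot: [-0.186, 0.983, 0.0, -0.0]
ft_force: [-0.7, -0.0, -4.3]
grip_width: 0.0309
grasp_force: 60.8
```

>>> drive_tool(
  increments=[
    [[0,0,-1],[0,0,0],0],
    [[0,0,-1],[0,0,0],0],
    [[0,0,0],[0,0,0],0],
    [[0,0,0],[0,0,0],0],
  ],
)

```text
clock: 10.3
eef_pos: [0.4968, -0.0414, 0.1618]
tool_rot: [-0.186, 0.983, -0.0, 0.0]
ft_force: [-1.0, -0.1, -0.2]
grip_width: 0.0312
grasp_force: 61.2
```

>>> drive_tool(
  increments=[
    [[0,0,-1],[0,0,0],0],
    [[0,0,-0.5],[0,0,0],0],
    [[0,0,0],[0,0,0],0],
    [[0,0,0],[0,0,0],0],
  ],
)

```text
clock: 10.63
eef_pos: [0.4968, -0.0414, 0.1602]
tool_rot: [-0.186, 0.983, -0.0, 0.0]
ft_force: [-1.0, -0.4, 2.2]
grip_width: 0.0308
grasp_force: 61.5
```

>>> drive_tool(
  increments=[
    [[0,0,-1],[0,0,0],0],
    [[0,0,0],[0,0,0],0],
    [[0,0,0],[0,0,0],0],
  ],
)

```text
clock: 10.88
eef_pos: [0.4969, -0.0415, 0.1591]
tool_rot: [-0.186, 0.983, -0.0, 0.0]
ft_force: [-1.9, 0.5, 3.6]
grip_width: 0.0306
grasp_force: 61.7
```

```bash
cat > st.py <<'E'
from workcell import get_obs
import numpy as np
o=get_obs();q=o["tool_rot"];print(round(o["clock"],2),"j6",o["joint_pos"].round(3)[[0,5]],"tauz j6",o["tau"][5].round(3),o["eef_pos"].round(4),"yaw",round(np.degrees(2*np.arctan2(q[1],q[0])),2),"F",o["ft_force"].round(2),"T",o["ft_torque"].round(3),o["grasp_force"].round(1))
E
python3 st.py
```

```text
Traceback (most recent call last):
  File "st.py", line 3, in <module>
    o=get_obs();q=o["tool_rot"];print(round(o["clock"],2),"j6",o["joint_pos"].round(3)[[0,5]],"tauz j6",o["tau"][5].round(3),o["eef_pos"].round(4),"yaw",round(np.degrees(2*np.arctan2(q[1],q[0])),2),"F",o["ft_force"].round(2),"T",o["ft_torque"].round(3),o["grasp_force"].round(1))
                                                                                                                                                                                                                                                             ^^^^^^^^^^^^^^^^^^^^^^
AttributeError: 'float' object has no attribute 'round'
```

>>> drive_tool(
  increments=[
    [[0,0,0],[0,0,-2],0],
    [[0,0,0],[0,0,-3],0],
    [[0,0,0],[0,0,-3],0],
    [[0,0,0],[0,0,-2],0],
    [[0,0,0],[0,0,0],0],
  ],
)

```text
clock: 11.3
eef_pos: [0.4966, -0.0415, 0.159]
tool_rot: [-0.1, 0.995, -0.0, 0.0]
ft_force: [-2.4, -0.1, 3.4]
grip_width: 0.0307
grasp_force: 61.7
```

```bash
python3 st.py
```

```text
Traceback (most recent call last):
  File "st.py", line 3, in <module>
    o=get_obs();q=o["tool_rot"];print(round(o["clock"],2),"j6",o["joint_pos"].round(3)[[0,5]],"tauz j6",o["tau"][5].round(3),o["eef_pos"].round(4),"yaw",round(np.degrees(2*np.arctan2(q[1],q[0])),2),"F",o["ft_force"].round(2),"T",o["ft_torque"].round(3),o["grasp_force"].round(1))
                                                                                                                                                                                                                                                             ^^^^^^^^^^^^^^^^^^^^^^
AttributeError: 'float' object has no attribute 'round'
```

```bash
sed -i 's/o\["grasp_force"\].round(1)/o["grasp_force"]/' st.py; python3 st.py
```

```text
11.3 j6 [-0.083 -0.283] tauz j6 0.248 [ 0.4966 -0.0415  0.159 ] yaw 191.42 F [-2.41 -0.14  3.42] T [0.136 0.532 0.027] 61.738550662994385
```

>>> drive_tool(
  increments=[
    [[0,0,0],[0,0,-3],0],
    [[0,0,0],[0,0,-3],0],
    [[0,0,0],[0,0,-3],0],
    [[0,0,0],[0,0,-3],0],
    [[0,0,0],[0,0,0],0],
  ],
)

```text
clock: 11.72
eef_pos: [0.4967, -0.0414, 0.1589]
tool_rot: [0.005, 1.0, 0.0, 0.0]
ft_force: [-2.1, 0.4, 4.0]
grip_width: 0.0309
grasp_force: 61.7
```

```bash
python3 st.py
```

```text
11.72 j6 [-0.083 -0.074] tauz j6 0.321 [ 0.4967 -0.0414  0.1589] yaw 179.46 F [-2.06  0.44  3.97] T [ 0.217  0.461 -0.054] 61.74341082572937
```

>>> drive_tool(
  increments=[
    [[-0.4,0,0],[0,0,-3],0],
    [[0,0,0],[0,0,-3],0],
    [[0,0,0],[0,0,-3],0],
    [[0,0,0],[0,0,-3],0],
    [[0,0,0],[0,0,0],0],
  ],
)

```text
clock: 12.13
eef_pos: [0.4965, -0.0413, 0.159]
tool_rot: [0.109, 0.994, 0.0, 0.0]
ft_force: [-1.6, 1.1, 3.7]
grip_width: 0.0306
grasp_force: 61.7
```

```bash
python3 st.py
```

```text
12.13 j6 [-0.083  0.135] tauz j6 0.319 [ 0.4965 -0.0413  0.159 ] yaw 167.52 F [-1.57  1.07  3.67] T [ 0.297  0.361 -0.065] 61.741790771484375
```

>>> drive_tool(
  increments=[
    [[0,0,0],[0,0,-2],0],
    [[0,0,0],[0,0,-2],0],
    [[0,0,0],[0,0,0],0],
  ],
)

```text
clock: 12.38
eef_pos: [0.4965, -0.0413, 0.159]
tool_rot: [0.143, 0.99, 0.0, 0.0]
ft_force: [-2.0, 1.4, 4.1]
grip_width: 0.0305
grasp_force: 61.7
```

```bash
python3 st.py
```

```text
12.38 j6 [-0.083  0.204] tauz j6 0.244 [ 0.4965 -0.0413  0.159 ] yaw 163.57 F [-1.99  1.41  4.07] T [0.308 0.293 0.07 ] 61.741987466812134
```

```bash
cat > rd.py <<'E'
from workcell import get_obs,camera
import numpy as np
A=[]
for k in range(5):
    o=get_obs();q=o["tool_rot"];A.append([o["ft_torque"][2],o["tau"][5],np.degrees(2*np.arctan2(q[1],q[0])),*o["ft_force"],*(1e3*o["eef_pos"])]);
    if k<4: camera("wrist")
A=np.array(A);m=A.mean(0);print("Tz %.3f tau6 %.3f yaw %.2f F %.1f %.1f %.1f pos %.1f %.1f %.1f"%tuple(m),A[:,0].round(3),o["clock"])
E
python3 rd.py
```

```text
Tz 0.028 tau6 0.063 yaw 163.58 F -1.7 1.3 4.1 pos 496.5 -41.3 158.9 [ 0.07  -0.013 -0.004 -0.003  0.089] 12.5833
```

>>> drive_tool(
  increments=[
    [[0,0,0],[0,0,-1.5],0],
    [[0,0,0],[0,0,-1.5],0],
  ],
)

```text
clock: 12.75
eef_pos: [0.4964, -0.0414, 0.1589]
tool_rot: [0.17, 0.986, 0.0, 0.0]
ft_force: [-1.7, 1.2, 3.7]
grip_width: 0.0309
grasp_force: 61.8
```

```bash
python3 rd.py
```

```text
Tz 0.051 tau6 0.044 yaw 160.49 F -1.4 1.6 4.3 pos 496.4 -41.4 158.9 [0.142 0.049 0.018 0.025 0.024] 12.95
```

>>> drive_tool(
  increments=[
    [[0,0,0],[0,0,-1.5],0],
    [[0,0,0],[0,0,-1.5],0],
  ],
)

```text
clock: 13.12
eef_pos: [0.4963, -0.0414, 0.1589]
tool_rot: [0.195, 0.981, 0.0, 0.0]
ft_force: [-1.5, 1.4, 4.1]
grip_width: 0.0308
grasp_force: 61.8
```

```bash
python3 rd.py
```

```text
Tz 0.047 tau6 0.044 yaw 157.48 F -1.4 1.6 4.5 pos 496.3 -41.4 158.8 [ 0.116  0.067  0.053  0.01  -0.013] 13.3167
```

>>> drive_tool(
  increments=[
    [[0,0,0],[0,0,-1.5],0],
    [[0,0,0],[0,0,-1.5],0],
  ],
)

```text
clock: 13.48
eef_pos: [0.4963, -0.0414, 0.1588]
tool_rot: [0.221, 0.975, 0.0, -0.0]
ft_force: [-1.5, 1.5, 3.9]
grip_width: 0.0308
grasp_force: 61.8
```

```bash
python3 rd.py
```

```text
Tz 0.030 tau6 0.043 yaw 154.47 F -1.2 1.5 4.1 pos 496.3 -41.4 158.8 [ 0.119  0.03  -0.021  0.031 -0.007] 13.6833
```

>>> drive_tool(
  increments=[
    [[0,0,0],[0,0,-1.5],0],
    [[0,0,0],[0,0,-1.5],0],
  ],
)

```text
clock: 13.85
eef_pos: [0.4963, -0.0414, 0.1588]
tool_rot: [0.247, 0.969, 0.0, 0.0]
ft_force: [-0.7, 1.4, 4.2]
grip_width: 0.0304
grasp_force: 61.8
```

```bash
python3 rd.py
```

```text
Tz 0.041 tau6 0.044 yaw 151.47 F -1.5 1.4 4.1 pos 496.3 -41.4 158.8 [ 0.123  0.059 -0.013 -0.003  0.041] 14.05
```

>>> drive_tool(
  increments=[
    [[0,0,0],[0,0,-1.5],0],
    [[0,0,0],[0,0,-1.5],0],
  ],
)

```text
clock: 14.22
eef_pos: [0.4963, -0.0414, 0.1588]
tool_rot: [0.272, 0.962, 0.0, -0.0]
ft_force: [-1.4, 1.7, 5.2]
grip_width: 0.0305
grasp_force: 61.8
```

```bash
python3 rd.py
```

```text
Tz 0.034 tau6 0.044 yaw 148.47 F -1.4 1.5 4.5 pos 496.3 -41.4 158.8 [ 0.085  0.052  0.005  0.049 -0.02 ] 14.4167
```

>>> drive_tool(
  increments=[
    [[0,0,0],[0,0,-1.5],0],
    [[0,0,0],[0,0,-1.5],0],
  ],
)

```text
clock: 14.58
eef_pos: [0.4963, -0.0414, 0.1588]
tool_rot: [0.297, 0.955, 0.0, 0.0]
ft_force: [-1.2, 1.5, 5.3]
grip_width: 0.0309
grasp_force: 61.8
```

```bash
python3 rd.py
```

```text
Tz 0.026 tau6 0.044 yaw 145.47 F -1.5 1.7 4.6 pos 496.3 -41.4 158.8 [ 0.127  0.047 -0.007 -0.036 -0.004] 14.7833
```

>>> drive_tool(
  increments=[
    [[0,0,0],[0,0,-1.5],0],
    [[0,0,0],[0,0,-1.5],0],
  ],
)

```text
clock: 14.95
eef_pos: [0.4964, -0.0414, 0.1588]
tool_rot: [0.322, 0.947, 0.0, 0.0]
ft_force: [-1.9, 1.3, 4.1]
grip_width: 0.0309
grasp_force: 61.8
```

```bash
python3 rd.py
```

```text
Tz 0.012 tau6 0.044 yaw 142.47 F -0.9 1.9 4.4 pos 496.4 -41.4 158.8 [ 0.061  0.039  0.022 -0.027 -0.036] 15.15
```

>>> drive_tool(
  increments=[
    [[0,0,0],[0,0,-1.5],0],
    [[0,0,0],[0,0,-1.5],0],
  ],
)

```text
clock: 15.32
eef_pos: [0.4964, -0.0414, 0.1588]
tool_rot: [0.347, 0.938, 0.0, 0.0]
ft_force: [-1.4, 1.2, 5.0]
grip_width: 0.0309
grasp_force: 61.8
```

```bash
python3 rd.py
```

```text
Tz 0.054 tau6 0.044 yaw 139.47 F -1.6 1.7 4.2 pos 496.4 -41.4 158.8 [ 0.154  0.095  0.004  0.021 -0.006] 15.5167
```

>>> drive_tool(
  increments=[
    [[0,0,0],[0,0,-1.5],0],
    [[0,0,0],[0,0,-1.5],0],
  ],
)

```text
clock: 15.68
eef_pos: [0.4964, -0.0414, 0.1588]
tool_rot: [0.371, 0.929, 0.0, 0.0]
ft_force: [-1.6, 2.0, 4.9]
grip_width: 0.0309
grasp_force: 61.8
```

```bash
python3 rd.py
```

```text
Tz 0.041 tau6 0.043 yaw 136.47 F -1.2 2.4 4.0 pos 496.4 -41.4 158.8 [ 0.122  0.077 -0.032  0.015  0.022] 15.8833
```

>>> drive_tool(
  increments=[
    [[0,0,0],[0,0,-1.5],0],
    [[0,0,0],[0,0,-1.5],0],
  ],
)

```text
clock: 16.05
eef_pos: [0.4963, -0.0415, 0.1588]
tool_rot: [0.395, 0.919, -0.0, 0.0]
ft_force: [-1.8, 1.4, 3.8]
grip_width: 0.0313
grasp_force: 61.8
```

```bash
python3 rd.py
```

```text
Tz 0.140 tau6 0.131 yaw 133.48 F -1.3 2.2 4.1 pos 496.3 -41.5 158.8 [0.232 0.171 0.033 0.114 0.149] 16.25
```

>>> drive_tool(
  increments=[
    [[0,0,0],[0,0,-1.5],0],
    [[0,0,0],[0,0,-1.5],0],
  ],
)

```text
clock: 16.42
eef_pos: [0.4963, -0.0415, 0.1588]
tool_rot: [0.419, 0.908, -0.0, 0.0]
ft_force: [-1.3, 1.6, 4.3]
grip_width: 0.0311
grasp_force: 61.8
```

```bash
python3 rd.py
```

```text
Tz 0.283 tau6 0.283 yaw 130.49 F -1.3 1.6 4.2 pos 496.3 -41.5 158.8 [0.487 0.249 0.295 0.214 0.17 ] 16.6167
```

>>> drive_tool(
  increments=[
    [[0,0,0],[0,0,-1.5],0],
    [[0,0,0],[0,0,-1.5],0],
  ],
)

```text
clock: 16.78
eef_pos: [0.4962, -0.0415, 0.1588]
tool_rot: [0.442, 0.897, -0.0, 0.0]
ft_force: [-1.7, 0.7, 4.4]
grip_width: 0.0312
grasp_force: 61.9
```

```bash
python3 rd.py
```

```text
Tz 0.429 tau6 0.432 yaw 127.50 F -1.7 1.4 4.7 pos 496.2 -41.5 158.8 [0.582 0.436 0.391 0.36  0.376] 16.9833
```

>>> drive_tool(
  increments=[
    [[0,0,0],[0,0,-1],0],
    [[0,0,0],[0,0,-1],0],
  ],
)

```text
clock: 17.15
eef_pos: [0.4962, -0.0416, 0.1588]
tool_rot: [0.459, 0.889, -0.0, 0.0]
ft_force: [-1.6, 0.4, 4.6]
grip_width: 0.0308
grasp_force: 61.9
```

```bash
python3 rd.py
```

```text
Tz 0.493 tau6 0.500 yaw 125.42 F -1.7 0.9 4.2 pos 496.2 -41.6 158.8 [0.635 0.506 0.437 0.441 0.447] 17.35
```

>>> drive_tool(
  increments=[
    [[0,0,0],[0,0,-1],0],
    [[0,0,0],[0,0,-1],0],
  ],
)

```text
clock: 17.52
eef_pos: [0.4962, -0.0416, 0.1588]
tool_rot: [0.475, 0.88, -0.0, 0.0]
ft_force: [-1.7, -0.2, 3.7]
grip_width: 0.0307
grasp_force: 61.9
```

```bash
python3 rd.py
```

```text
Tz 0.113 tau6 0.100 yaw 123.35 F -2.1 0.1 4.7 pos 496.3 -41.6 158.8 [0.185 0.156 0.097 0.065 0.064] 17.7167
```

>>> drive_tool(
  increments=[
    [[0,0,0],[0,0,-1],0],
    [[0,0,0],[0,0,-1],0],
  ],
)

```text
clock: 17.88
eef_pos: [0.4962, -0.0416, 0.1588]
tool_rot: [0.49, 0.872, -0.0, 0.0]
ft_force: [-1.5, 0.6, 5.5]
grip_width: 0.031
grasp_force: 61.9
```

```bash
python3 rd.py
```

```text
Tz 0.000 tau6 -0.027 yaw 121.37 F -1.7 0.3 5.1 pos 496.2 -41.6 158.8 [ 0.056  0.035 -0.037 -0.007 -0.045] 18.0833
```

>>> drive_tool(
  increments=[
    [[0,0,0.8],[0,0,0],0],
    [[0,0,0.7],[0,0,0],0],
    [[0,0,0],[0,0,0],0],
    [[0,0,0],[0,0,0],0],
  ],
)

```text
clock: 18.42
eef_pos: [0.4963, -0.0416, 0.1601]
tool_rot: [0.489, 0.872, -0.0, -0.0]
ft_force: [-0.6, -0.7, 1.3]
grip_width: 0.0309
grasp_force: 61.5
```

```bash
python3 rd.py
```

```text
Tz -0.014 tau6 -0.022 yaw 121.45 F -0.9 -0.8 1.2 pos 496.3 -41.6 160.1 [ 0.002 -0.056  0.016 -0.008 -0.025] 18.6167
```

>>> drive_tool(
  increments=[
    [[0,0,0.8],[0,0,0],0],
    [[0,0,0],[0,0,0],0],
    [[0,0,0],[0,0,0],0],
  ],
)

```text
clock: 18.87
eef_pos: [0.4962, -0.0416, 0.1603]
tool_rot: [0.489, 0.872, -0.0, -0.0]
ft_force: [1.3, -1.7, -6.7]
grip_width: 0.0306
grasp_force: 60.5
```

>>> drive_tool(
  increments=[
    [[0,0,0],[0,0,0],0.4],
    [[0,0,0],[0,0,0],0.6],
    [[0,0,0],[0,0,0],0.8],
    [[0,0,0],[0,0,0],1],
    [[0,0,0],[0,0,0],1],
    [[0,0,0],[0,0,0],1],
    [[0,0,0],[0,0,0],1],
    [[0,0,0],[0,0,0],1],
  ],
)

```text
clock: 19.53
eef_pos: [0.4963, -0.0414, 0.1612]
tool_rot: [0.489, 0.872, 0.0, 0.0]
ft_force: [-0.9, -0.1, 0.1]
grip_width: 0.0855
grasp_force: 0.0
```

>>> drive_tool(
  increments=[
    [[0,0,5],[0,0,0],1],
    [[0,0,15],[0,0,0],1],
    [[0,0,25],[0,0,0],1],
    [[0,0,30],[0,0,0],1],
    [[0,0,25],[0,0,0],1],
    [[-25,20,0],[0,0,0],1],
    [[-20,30,0],[0,0,0],1],
    [[0,0,0],[0,0,0],1],
  ],
)

```text
clock: 20.2
eef_pos: [0.4484, 0.0115, 0.2623]
tool_rot: [0.488, 0.873, 0.001, -0.001]
ft_force: [-0.3, -0.3, -1.0]
grip_width: 0.0855
grasp_force: 0.0
```

```bash
python3 rd.py
python3 - <<'E'
from h import *
ims=[]
for n,(x,y) in (("scene",(190,120)),("side",(205,110))):
    c=camera(n);ims.append(cv2.resize(c["image"][y:y+130,x:x+130,::-1],(400,400),interpolation=2))
cv2.imwrite("pics/z.png",np.hstack(ims));save(camera("wrist"),"z2.png")
E
```

```text
Tz -0.012 tau6 0.106 yaw 121.57 F 0.2 -0.2 0.1 pos 450.5 9.6 261.8 [-0.059 -0.002  0.013 -0.003 -0.007] 20.4
```

View pics/z.png

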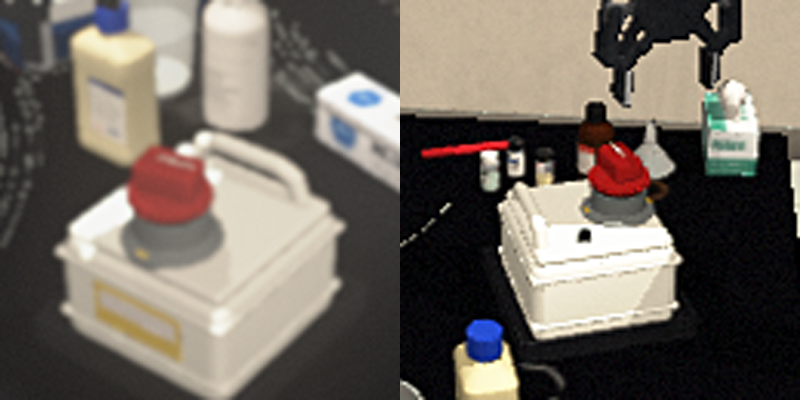

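The picture shows the red cap level on the grey neck (scene crop at about 170,195), with the gripper clear of it. The bottles and vials are still standing.

```bash
python3 -c "
from workcell import job_done;print(job_done())"
```

```text
the job is handed in; nothing more can be done
None
```

I closed the can and handed the job in: the cap's lugs are under the collar, it reached its stop about 67° past the slots, the ratchet clicked once, and the gripper let go and moved clear after about 20 s, with the bottles and vials still standing where they were in the last picture.

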